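# Draw out the press bed and push the pressed tile onto the cooling board

### The job

The pressed tile is still hot, so use only the fingertips and pick nothing up. Hook a fingertip behind the raised lip of the label press's sliding bed, without touching the lip's front cover, and draw the bed fully out to its stop with the tile riding on it. Then push the tile sideways off the bed with the fingertips until it lies fully on the cork cooling board beside the bed, leave the bed out and leave the other things on the table alone.

Things in the scene. Friction and masses are not known exactly. Their poses are not given: they have to be found in the camera images.
- press: Fixed label press. Origin on the table, mid-width. Its x axis points away from the robot along the bed's rails, y left; the bed draws out along -x. A low red-covered head spans x -45 to 100 mm, y +-75 mm, underside 87, top 115 mm above the table (two arms on it, x over 15 mm, to 132 mm); the column behind (x 100 to 160) is 175 mm high. The base's front is at x -100 mm, top 45 mm.
- bed (a joint): How far the bed is drawn out, m: 0 home, 0.130 at the outer stop; starts 0 to 0.02. It slides stiffly (about 3 N, plus 8 N per m/s), without spring or latch, and stays where left. The bed is a level plate 130 mm wide, reaching 185 mm behind the lip, top 67 mm above the table, open at the sides, no guides; its front 65 mm is bare metal, the rest a dark pad.
- bed_lip (a point): Middle of the top edge of the lip's rear face (the face to hook behind); moves with the bed, 90 mm above the table; axes as the press. The lip stands across the bed's front end: 90 mm wide, 23 mm above the bed plate, 10 mm thick plus the 5 mm cover on its front. Behind it (press +x) at least 60 mm of bed is free before the tile.
- fascia: Black plastic cover, 5 mm thick, 90 mm wide, 35 mm high, on the front of the lip (the robot's side), carried by the bed, giving 2 mm when pushed; not to be touched. Its front face is 15 mm in front (press -x) of bed_lip. The origin is not on the cover: it is the press's origin, moved with the bed.
- tile_center (a point): Centre of the loose white ceramic tile, 95 x 95 x 8 mm, about 150 g, lying flat on the bed, at first mostly under the head; its z axis up, x and y along its edges. It slides on bed and board under a few newtons. With the bed fully out it is clear of the head.
- board_top (a point): Centre of the top of the cooling board: a fixed cork-topped stand, 170 mm along the press x, 150 mm along its y, top 65 mm above the table (2 mm below the bed's top), to the left or the right of the drawn-out bed with a gap of about 4 mm to the bed's side. Axes parallel to the press's.
- stock: Fixed low open cardboard box of spare tiles, 170 x 130 mm, 45 mm high, on the other side of the bed from the cooling board. Origin under its centre.
- jar: Loose jar, 68 mm across, 100 mm high, bystander. Origin: centre of its underside.
- bottle: Loose bottle, 48 mm across, 100 mm high, bystander. Origin: centre of its underside.
- mug: Loose white mug, 80 mm across plus its handle, 95 mm high, bystander. Origin: centre of its underside.
- tape: Loose roll of tape lying flat, 90 mm across, 24 mm high, bystander. Origin: centre of its underside.
- driver: Loose screwdriver lying on the table, bystander. Origin: on the table, about its middle.
- squeegee: Loose wooden squeegee lying on the table, about 80 x 100 x 16 mm, bystander. Origin: centre of the wooden part's underside.
Mind the look-alikes: they are no part of the job. Of the things that look like the part that bears tile_center, the larger one is meant. Leave any yellow look-alike of the part that bears board_top alone.

How it is judged:
On the way:
1. the bed is drawn fully out with the tile still on it (value of joint bed above 0.122 m and y of tile_center in the frame of press between -0.03 and 0.03 m and x of tile_center in the frame of bed_lip above 0.05 m and height (world z) of tile_center above 0.068 m), for 0.2 s.
At the end, for the whole second after the job is handed in: The bed is still out by at least 118 of its 130 mm, and the tile lies flat and at rest on the cooling board, its centre within 42 mm (along the press x) and 30 mm (along its y) of the board's centre (value of joint bed above 0.118 m and x of tile_center in the frame of board_top between -0.042 and 0.042 m and y of tile_center in the frame of board_top between -0.03 and 0.03 m and z of tile_center in the frame of board_top between 0.001 and 0.007 m and angle between tile_center's own z axis and vertical below 0.05 rad and linear speed of tile below 0.01 m/s); the robot touches nothing.
It fails at once if the tile is lifted, tipped up or dropped (height (world z) of tile_center above 0.082 m or height (world z) of tile_center below 0.058 m or angle between tile_center's own z axis and vertical above 0.2 rad).
It fails at once if the front cover of the lip is touched (the lip pinched or pushed) (contact force between the fingers and fascia above 1 N).
It fails at once if a bystander is disturbed (distance of any of jar, bottle, mug, tape, driver, squeegee from where it was at the start of the episode above 0.015 m).
It also fails if it takes over 53 s, if anything falls off the work surface, if the arm or the gripper's body presses on something with over 40 N, if the wrist force passes 120 N, or if a joint passes its speed limit or range.

### The arm

A 7-joint arm with a two-finger parallel gripper is mounted at the origin on the work surface. World frame = base frame: x ahead of the robot, y to its left, z up, the work surface at z = 0. Lengths are in m, angles in rad, forces in N, time in s.
With the tool pointing down it reaches from about 0.425 to 0.95 m from the base axis. Payload 4.7 kg.
Tool frame: the origin (TCP) lies on the centre line of the jaws, within the pads' length; the fingertips stand 11 mm ahead of it and the grasp point (between the pads) lies 8 mm behind it (arm.tips_ahead is the y of the fingertips in the tool frame, in m); y points along the fingers, z is the direction in which the jaws open and shut, and the axes are right-handed (so a half turn about y gives the same grasp; the last joint's range is limited). The gripper opens to 87 mm and grips with 3 to 60 N. Pads are 19 mm wide; open, the fingers measure 117 mm over their backs; the gripper's body (75 mm by 190 mm) begins 51 mm behind the grasp point.
Start: joints at [-1.173, 0.469, -0.049, 1.532, 0.024, 1.141, -0.082], TCP at [0.279, 0.614, 0.234] pointing down, gripper open.
Joint ranges: [-2.59, 2.59], [-0.33, 1.99], [-1.39, 1.29], [0.1, 2.45], [-1.04, 4.18], [0.21, 1.99], [-2.66, 2.66]. Speed limits (rad/s): [2.57, 2.57, 3.14, 3.14, 3.14, 3.14, 3.14].

### API

Orientations are given as a rotation vector (axis times angle).
In Python, from cell import arm gives the robot as it stands.
- The arm moves only by the tool step_arm, never from a script. Its arguments are lists of equal length, an entry for each row: "delta_pos": the shift along the tool's x, y, z in mm, a list of three; "roll": the turn about the tool's y in degrees. A call has 1 to 5 rows; each row shifts and turns the pose as measured when the row begins, along the tool's axes as they then stand; what a row does not reach is not made up. A row lasts 1/8 s, in which the tool goes at most 62.5 mm and 10.7 degrees, less where a joint would pass 70% of its speed; a pose out of reach is approached as far as the arm can. A call with a gripper value outside its range is refused whole. "jaw" is the opening, from 0 (shut) to 1 (fully open), set as the call begins (left out, the last holds). The fingers move at their own pace and stop on an object; the grip force is fixed at half the most. Time passes only in rows, so rows that do not move let the fingers close. It gives the time, the measured TCP pose, the force and the opening at its end, in the units of the state.
- arm.get_state(): the state, without advancing time (a new reading comes with each control period).
- arm.capture(name): name is "side" or "top"; returns (picture, depth): 384x512x3 uint8, red, green, blue; 384x512 float32, m along the optical axis (not along the pixel's ray), 0 where there is no reading.
- arm.camera_params(name): a dict with "vertical_fov" (degrees; the focal length in pixels is half the picture's height over the tangent of half this angle, whatever the lens; pixels are square), "cx", "cy" (the principal point, pixels), "dist_coeffs" ([k1, k2, p1, p2, k3] as OpenCV has them; the pictures are not rectified), "extrinsics" (4x4, takes a point from camera to world coordinates). Camera axes: x right, y up, looking along -z (the intrinsics and any distortion apply to the point x, -y, -z); pixel columns grow to the right and rows downward; lengths in m; the calibration is good to about 2 mm. A picture is of the moment at which its call begins. camera_params takes no time and is no camera call.
- arm.finish_job(): hands the job in, once; it reports no verdict.
Trained networks look in the newest picture that a camera, given by its name, has taken for a name from the list of things; names that differ only in an ending like _2 or _b are one class to them, and where a whole thing is asked for, a point or a joint stands for the part that bears it (a point fixed in the world has none). Each returns a list of dicts, best first, with "confidence" (0 to 1); they miss things now and then, are a little off and sometimes report something else, mostly with a low value. They report only what shows in the picture. A call takes as long as a camera call. They do not tell look-alikes from the thing itself.
- arm.recognise(camera, name): "centre" ([x, y, z] in m, in world coordinates, good to about 4 mm: the middle of the surface that is visible of it).
- arm.pinpoint(camera, name): "centre" ([x, y, z] in m, in world coordinates, good to about 4 mm: a listed point, or the origin of a listed thing).
The state is a dict: "time_s": time; "qpos": joint angles; "dq": joint speeds; "joint_efforts": joint torques, N m; "ee_pos": TCP position; "tool_rot": TCP orientation; "contact_force": force on the tool from outside, world axes, zero at the start; "ft_torque": the same for the moment, N m; "grip_width": opening from 0.0 (shut) to 1.0 (fully open).
Only numpy, scipy, OpenCV 4.12 (cv2) and the standard library are available. Lean on these libraries where they do the work, as an engineer would, in place of code of your own. Each camera call takes 0.05 s, during which the arm holds its last target. There are 200 camera calls.

## Working session

There is one attempt and no reset: what is moved stays moved. The work goes in short steps, Python scripts to look and compute and a tool call to move; the robot and the scene stay as the last step left them, time stands still between calls to the robot, and variables do not carry over. Pictures are saved under pics/ and viewed, about 8 in all and at most 12, crops included, and the job is handed in when it is done.

Besides the shell and the picture viewer there is one more tool, called after "Emit:" as name([rows], argument=value, ...), one row to a line, values as JSON. step_arm: Moves the arm, as the interface text tells. Its arguments: {"type":"object","properties":{"delta_pos":{"type":"array"},"roll":{"type":"array"},"jaw":{"type":"number"}},"required":["delta_pos","roll"]}

```bash
mkdir -p pics; ls; cat > h.py <<'E'
from cell import arm
import numpy as np, cv2
def shot(n,f):
    p,d=arm.capture(n); cv2.imwrite('pics/'+f,p[:,:,::-1]); np.savez('pics/'+f[:-4]+'.npz',p=p,d=d); return p,d
def world(n,d,pts):
    c=arm.camera_params(n); h=d.shape[0]; f=h/2/np.tan(np.radians(c['vertical_fov'])/2)
    K=np.array([[f,0,c['cx']],[0,f,c['cy']],[0,0,1.]])
    pts=np.array(pts,float).reshape(-1,2)
    u=cv2.undistortPoints(pts[:,None],K,np.array(c['dist_coeffs'],float))[:,0]
    z=np.array([d[int(round(q[1])),int(round(q[0]))] for q in pts])
    P=np.c_[u[:,0]*z,-u[:,1]*z,-z,np.ones(len(z))]
    return (P@np.array(c['extrinsics']).T)[:,:3]
E
python3 - <<'E'
from h import *
a,_=shot('top','t0.png'); b,_=shot('side','s0.png')
for n in ['press','bed_lip','tile_center','board_top','stock','fascia','jar','bottle','mug','tape']:
    for c in ['top','side']:
        print(n,c,[(np.round(r['centre'],3).tolist(),round(r['confidence'],2)) for r in arm.pinpoint(c,n)][:4])
s=arm.get_state();print(s)
E
```

```text
pics
press top []
press side [([0.715, 0.0, -0.001], 0.59)]
bed_lip top [([0.56, -0.019, 0.092], 0.6)]
bed_lip side [([0.556, -0.017, 0.087], 0.95)]
tile_center top [([0.812, 0.229, 0.004], 0.83), ([0.719, -0.004, -0.004], 0.66), ([0.696, 0.004, 0.071], 0.51)]
tile_center side [([0.701, 0.003, 0.074], 0.76), ([0.813, 0.23, 0.001], 0.69)]
board_top top [([0.581, -0.165, 0.066], 0.82), ([0.348, -0.466, 0.069], 0.64)]
board_top side [([0.576, -0.161, 0.065], 0.67)]
stock top [([0.55, 0.128, -0.004], 0.84)]
stock side [([0.552, 0.125, -0.002], 0.68)]
fascia top [([0.408, -0.267, -0.002], 0.67), ([0.718, -0.008, -0.001], 0.44)]
fascia side [([0.718, -0.002, -0.001], 0.22)]
jar top [([0.505, 0.258, -0.001], 0.55)]
jar side [([0.503, 0.256, 0.0], 0.6)]
bottle top [([0.677, 0.169, 0.001], 0.55), ([0.554, -0.016, 0.094], 0.47)]
bottle side [([0.681, 0.173, -0.0], 0.82)]
mug top [([0.715, -0.175, -0.0], 0.64)]
mug side [([0.714, -0.176, -0.001], 0.71), ([0.338, 0.219, -0.002], 0.23)]
tape top []
tape side [([0.567, -0.312, 0.002], 0.97), ([0.576, -0.164, 0.064], 0.19)]
{'time_s': 1.1, 'qpos': array([-1.17290091,  0.46859836, -0.04861544,  1.53255469,  0.02411495,
        1.1409878 , -0.08230642]), 'dq': array([ 0.00199689, -0.00131262,  0.0003008 ,  0.00041195,  0.00041011,
        0.00022155,  0.00058573]), 'joint_efforts': array([ 5.02087623e-04, -5.07855427e+01, -8.05201381e-02, -2.36461061e+01,
       -6.14080997e-02,  3.15210130e-02,  1.14209928e-05]), 'ee_pos': array([0.27937217, 0.61446528, 0.23355081]), 'tool_rot': array([-1.54471362,  0.33474008, -0.33470414]), 'contact_force': array([0.41444878, 0.20789152, 0.18193701]), 'ft_torque': array([ 0.01124217, -0.01578715, -0.00260873]), 'grip_width': 1.0000949679204876}
```

View pics/t0.png

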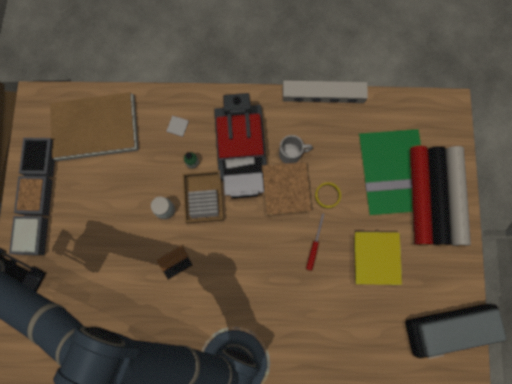

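View pics/s0.png

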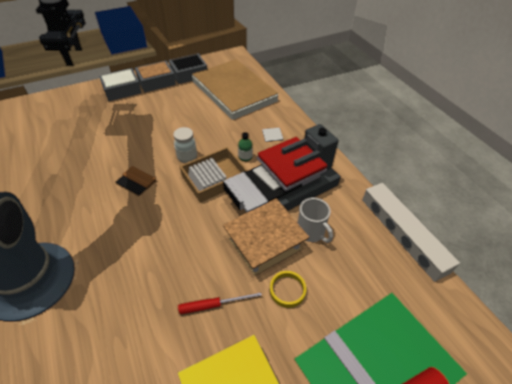

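The pictures show the press at top (240,140), the cork board at (288,188) to the right of the bed, and the stock box at (204,198). The tile candidates are the white strip under the head (240,162), a small loose white tile on the table (177,125), and the bare bed metal (243,184). The first one fits the description. The yellow pad (378,258) is the board look-alike. Next is a close crop and the geometry from depth.

```bash
python3 - <<'E'
from h import *
z=np.load('pics/t0.npz');p,d=z['p'],z['d']
cv2.imwrite('pics/c1.png',cv2.resize(p[85:225,180:330],None,fx=5,fy=5,interpolation=cv2.INTER_CUBIC)[:600,:,::-1])
v,u=np.mgrid[85:225,180:330]
P=world('top',d,np.c_[u.ravel(),v.ravel()])
def rect(n,m):
    Q=P[m]; r=cv2.minAreaRect(Q[:,:2].astype(np.float32)); print(n,m.sum(),np.round(r[0],4),np.round(r[1],4),round(r[2],1),np.round(np.median(Q[:,2]),4))
X,Y,Z=P.T
rect('board',(abs(Z-.065)<.006)&(Y<-.09)&(X<.68)&(Y>-.25)&(X>.48))
rect('head',(abs(Z-.115)<.006)&(X>.6))
rect('bed',(abs(Z-.068)<.005)&(Y>-.08)&(Y<.07)&(X<.7))
rect('lip',(abs(Z-.090)<.006)&(X<.6)&(Y>-.1)&(Y<.07))
rect('tile',(p[85:225,180:330].min(2).ravel()>150)&(abs(Z-.075)<.008)&(Y>-.08)&(Y<.07)&(X>.59))
rect('stock',(abs(Z-.045)<.005)&(Y>.03)&(X<.66))
rect('mug',(abs(Z-.095)<.006)&(Y<-.11))
E
```

```text
board 2002 [ 0.5849 -0.1644] [0.1865 0.1502] 5.7 0.0644
head 1583 [ 0.7448 -0.003 ] [0.1495 0.1497] 5.9 0.1146
bed 961 [ 0.6093 -0.0173] [0.138  0.1298] 6.2 0.0671
lip 116 [ 0.5478 -0.0228] [0.0156 0.0874] 6.3 0.0894
tile 0 [0. 0.] [0. 0.] 0.0 nan
stock 513 [0.5616 0.1173] [0.199 0.143] 5.3 0.0437
mug 96 [ 0.7141 -0.1802] [0.0793 0.0791] 39.8 0.094
  return _methods._mean(a, axis=axis, dtype=dtype,
  ret = ret.dtype.type(ret / rcount)
```

View pics/c1.png

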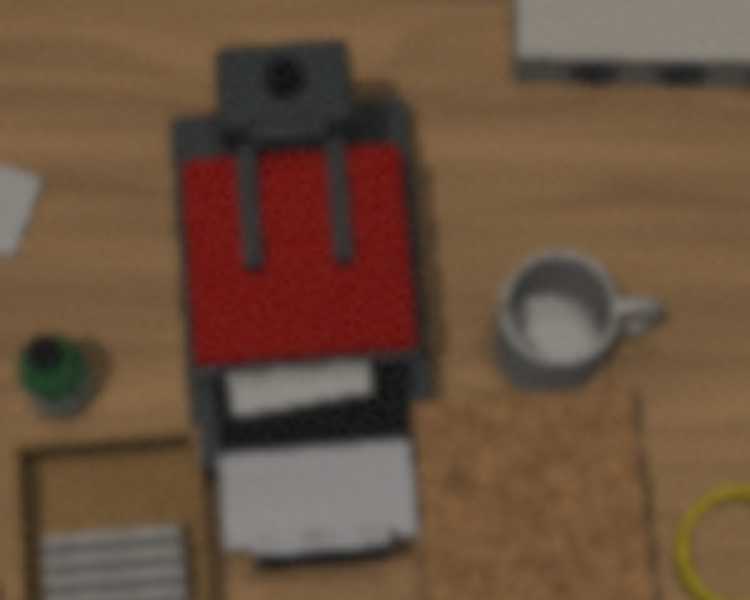

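The crop shows the chosen tile at crop (300,388), slightly turned and mostly under the red head. The bare metal and lip are at (318,500), with the dark cover at (330,550), and the cork board is to the right at (530,480). Press yaw is about 6°.

```bash
cat >> h.py <<'E'
from scipy.spatial.transform import Rotation as R
YAW=np.radians(6.0); ex=np.array([np.cos(YAW),np.sin(YAW),0]); ey=np.array([-np.sin(YAW),np.cos(YAW),0]); O=np.array([.7175,-.0059,0])
def W(x,y,z): return O+x*ex+y*ey+np.array([0,0,z])
def tp(p): q=np.asarray(p)-O; return np.array([q@ex,q@ey,q[2]])
def go(x=None,y=None,z=None,jaw=None):
    s=arm.get_state(); r=R.from_rotvec(s['tool_rot']); M=r.as_matrix(); c=tp(s['ee_pos'])
    print('t',round(s['time_s'],2),'press pos',np.round(c*1000,1),'F(press)',np.round([s['contact_force']@ex,s['contact_force']@ey,s['contact_force'][2]],1),'q7',round(s['qpos'][6],2),'w',round(s['grip_width'],2))
    t=[a if b is None else b for a,b in zip(c,(x,y,z))]
    print('tool axes in press (cols x,y,z)\n',np.round(np.c_[ex,ey,[0,0,1]].T@M,2))
    print('delta mm',np.round(M.T@(W(*t)-s['ee_pos'])*1000,1))
    if jaw is not None:
        n=ex if jaw=='x' else ey
        a=np.degrees(np.arctan2(n@M[:,0],n@M[:,2])); a=(a+90)%180-90
        print('roll',round(a,1))
E
python3 - <<'E'
from h import *
go(-.148,.0,.15,'y')
E
```

```text
t 1.1 press pos [-370.9  662.8  233.6] F(press) [0.4 0.2 0.2] q7 -0.08 w 1.0
tool axes in press (cols x,y,z)
 [[ 0.86 -0.    0.51]
 [-0.51  0.    0.86]
 [-0.   -1.    0.  ]]
delta mm [ 528.    83.5 -458.4]
roll -30.5
```

Emit:
step_arm([
  [44,0,-38],
  [44,0,-38],
  [44,0,-38],
  [44,0,-38],
  [44,0,-38],
], roll=[0,0,0,0,0], jaw=0)

```text
time_s: 1.72
ee_pos: [0.4019, 0.3487, 0.2327]
tool_rot: [-1.542, 0.327, -0.326]
contact_force: [1.1, -0.3, 0.6]
grip_width: 0.519
```

Emit:
step_arm([
  [44,0,-38],
  [44,0,-38],
  [44,0,-38],
  [44,0,-38],
  [44,0,-38],
], roll=[0,0,0,0,0])

```text
time_s: 2.35
ee_pos: [0.53, 0.0773, 0.2337]
tool_rot: [-1.538, 0.323, -0.328]
contact_force: [0.7, 0.5, -0.3]
grip_width: 0.018
```

```bash
python3 -c "
from h import *
go(-.148,.0,.15,'y')"
```

```text
t 2.35 press pos [-177.8  102.3  233.7] F(press) [ 0.8  0.4 -0.3] q7 1.0 w 0.02
tool axes in press (cols x,y,z)
 [[ 0.87  0.01  0.5 ]
 [-0.5   0.01  0.87]
 [ 0.   -1.    0.01]]
delta mm [ 76.5  83.2 -74.7]
roll -29.8
```

Emit:
step_arm([
  [38,0,-37],
  [38,0,-37],
  [0,0,0],
  [0,0,0],
  [0,0,0],
], roll=[0,0,-10,-10,-10])

```text
time_s: 2.98
ee_pos: [0.5724, -0.0318, 0.2342]
tool_rot: [-1.565, -0.096, 0.082]
contact_force: [-0.1, -0.3, -0.1]
grip_width: 0.003
```

```bash
python3 -c "
from h import *
go(-.148,.0,.115,'y')
p,d=shot('top','t1.png')
for c in ['top','side']:
    if c=='side': shot('side','s1.png')
    for n in ['bed_lip','tile_center','board_top','press']:
        print(n,c,[(np.round(tp(r['centre']),3).tolist(),round(r['confidence'],2)) for r in arm.pinpoint(c,n)][:3])
"
```

```text
t 2.98 press pos [-147.   -10.6  234.2] F(press) [-0.1 -0.3 -0.1] q7 1.73 w 0.0
tool axes in press (cols x,y,z)
 [[ 1.    0.01 -0.01]
 [ 0.01  0.    1.  ]
 [ 0.01 -1.    0.  ]]
delta mm [ -1.9 119.2  10.2]
roll 0.5
bed_lip top []
tile_center top [([0.123, 0.223, 0.003], 0.82), ([-0.181, 0.286, -0.0], 0.36)]
board_top top [([-0.415, -0.418, 0.068], 0.87), ([-0.153, -0.142, 0.067], 0.75)]
press top [([-0.156, 0.148, -0.002], 0.2)]
bed_lip side [([-0.163, 0.004, 0.088], 0.89)]
tile_center side [([-0.018, 0.011, 0.072], 0.86), ([-0.157, -0.141, 0.061], 0.74), ([0.115, 0.228, 0.002], 0.67)]
board_top side [([-0.158, -0.142, 0.063], 0.95), ([-0.356, 0.265, 0.0], 0.69), ([-0.339, -0.229, 0.002], 0.55)]
press side [([-0.001, 0.001, -0.0], 0.97), ([-0.02, 0.183, -0.0], 0.2)]
```

Emit:
step_arm([
  [5,40,10],
  [0,40,0],
  [0,32,0],
  [0,15,0],
  [0,0,0],
], roll=[0,0,0,0,0])

```text
time_s: 4.1
ee_pos: [0.5797, -0.019, 0.1057]
tool_rot: [-1.565, -0.094, 0.073]
contact_force: [-0.3, 0.6, -0.1]
grip_width: 0.008
```

```bash
python3 -c "
from h import *
go(-.143,.0,.083,'y')
p,d=shot('side','s2.png')
cv2.imwrite('pics/c2.png',cv2.resize(p[110:230,190:350],None,fx=5,fy=5,interpolation=cv2.INTER_CUBIC)[:,:,::-1])
"
```

```text
t 4.1 press pos [-138.4    1.4  105.7] F(press) [-0.2  0.6 -0.1] q7 1.73 w 0.01
tool axes in press (cols x,y,z)
 [[ 1.    0.01 -0.  ]
 [ 0.    0.    1.  ]
 [ 0.01 -1.    0.  ]]
delta mm [-4.9 22.6 -1.4]
roll 0.1
```

View pics/c2.png

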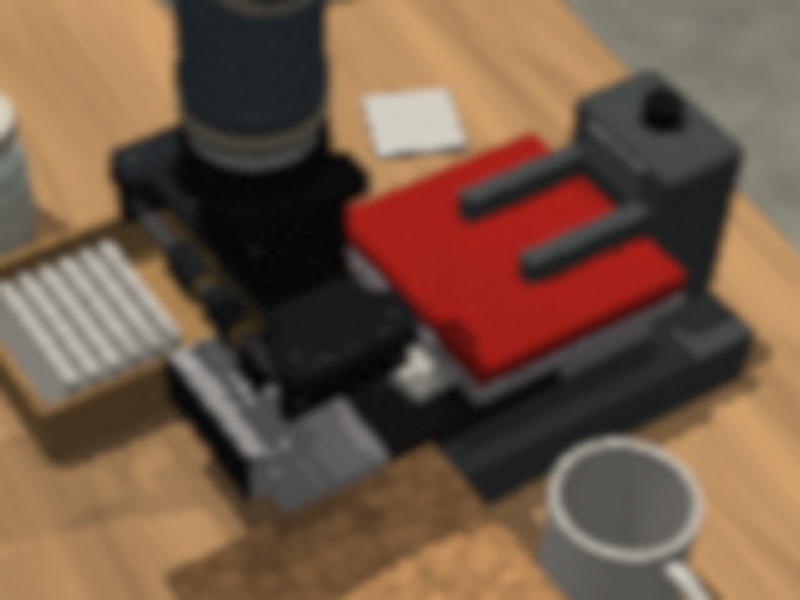

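In the picture the fingers are above the bare metal behind the lip (crop 260,400), with the tile corner at (425,370), so there is room to descend.

Emit:
step_arm([
  [-2,12,0],
  [0,11,0],
  [-4,0,0],
  [-6,0,0],
  [-6,0,0],
], roll=[0,0,0,0,0])

```text
time_s: 4.78
ee_pos: [0.5653, -0.0209, 0.0849]
tool_rot: [-1.565, -0.102, 0.064]
contact_force: [3.5, 1.3, -2.2]
grip_width: 0.008
```

```bash
python3 -c "
from h import *
go(-.153,.0,.083,'y')"
```

```text
t 4.78 press pos [-152.9    1.    84.9] F(press) [ 3.6  0.9 -2.2] q7 1.74 w 0.01
tool axes in press (cols x,y,z)
 [[ 1.    0.02 -0.  ]
 [ 0.    0.    1.  ]
 [ 0.02 -1.    0.  ]]
delta mm [-0.2  1.9 -1. ]
roll 0.1
```

Emit:
step_arm([
  [-8,0.5,0],
  [-10,0.5,0],
  [-10,0,0],
  [-10,0,0],
  [-10,0,0],
], roll=[0,0,0,0,0])

```text
time_s: 5.4
ee_pos: [0.5184, -0.0258, 0.0848]
tool_rot: [-1.565, -0.11, 0.057]
contact_force: [3.1, 1.0, 1.9]
grip_width: 0.004
```

```bash
python3 -c "
from h import *
go(-.27,.0,.083,'y')"
```

```text
t 5.4 press pos [-200.     1.1   84.8] F(press) [3.2 0.6 1.9] q7 1.74 w 0.0
tool axes in press (cols x,y,z)
 [[ 1.    0.03 -0.  ]
 [ 0.    0.    1.  ]
 [ 0.03 -1.    0.  ]]
delta mm [-70.   -0.5  -0.9]
roll 0.1
```

Emit:
step_arm([
  [-10,0,0],
  [-10,0,0],
  [-10,0,0],
  [-10,0,0],
  [-10,0,0],
], roll=[0,0,0,0,0])

```text
time_s: 6.02
ee_pos: [0.4663, -0.0313, 0.084]
tool_rot: [-1.565, -0.112, 0.055]
contact_force: [3.6, 1.1, 3.3]
grip_width: 0.009
```

Emit:
step_arm([
  [-7,-0.3,0],
  [-6,-0.3,0],
  [-5,0,0],
  [-4,0,0],
  [-4,0,0],
], roll=[0,0,0,0,0])

```text
time_s: 6.65
ee_pos: [0.456, -0.0324, 0.0851]
tool_rot: [-1.566, -0.145, 0.025]
contact_force: [13.1, 1.8, -9.2]
grip_width: 0.005
```

```bash
python3 -c "
from h import *
go(-.28,.0,.084,'y')"
```

```text
t 6.65 press pos [-262.8    1.    85.1] F(press) [13.2  0.4 -9.2] q7 1.75 w 0.01
tool axes in press (cols x,y,z)
 [[ 1.    0.08 -0.  ]
 [ 0.   -0.    1.  ]
 [ 0.08 -1.   -0.  ]]
delta mm [-17.2  -0.2  -0.9]
roll 0.2
```

```bash
python3 -c "
from h import *
print(np.round(arm.get_state()['qpos'],2))
p,d=shot('side','s3.png')
cv2.imwrite('pics/c3.png',cv2.resize(p[110:250,170:350],None,fx=4,fy=4,interpolation=cv2.INTER_CUBIC)[:,:,::-1])
for n in ['bed_lip','tile_center']: print(n,[(np.round(tp(r['centre']),3).tolist(),round(r['confidence'],2)) for r in arm.pinpoint('side',n)][:3])
"
```

```text
[-0.14  0.29  0.14  2.23 -0.09  0.54  1.75]
bed_lip [([-0.273, 0.005, 0.091], 0.94)]
tile_center [([-0.13, 0.01, 0.071], 0.73), ([0.121, 0.227, 0.002], 0.48), ([-0.153, -0.14, 0.064], 0.32)]
```

View pics/c3.png

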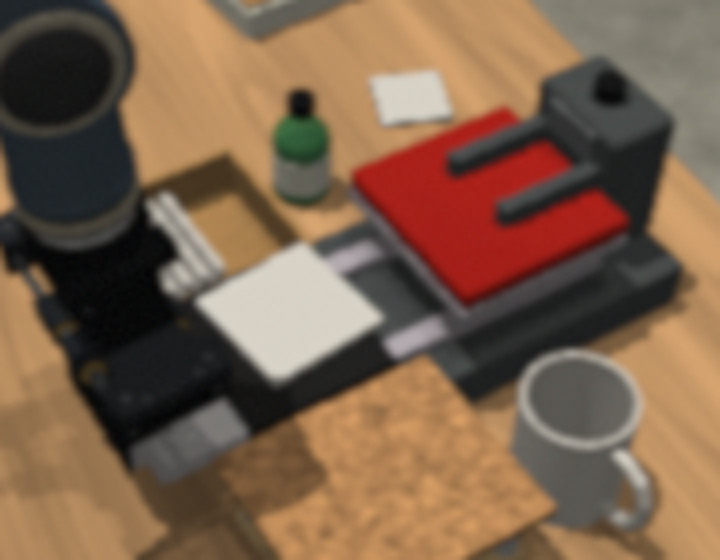

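The tile is clear of the head and still on the bed (crop 290,310), and the bed looks fully out. One more firm pull will confirm the stop.

Emit:
step_arm([
  [-6,0,0],
  [-6,0,0],
  [-6,0,0],
], roll=[0,0,0])

```text
time_s: 7.18
ee_pos: [0.4559, -0.0325, 0.0863]
tool_rot: [-1.568, -0.177, -0.004]
contact_force: [16.1, 3.4, -11.5]
grip_width: 0.006
```

```bash
python3 -c "
from h import *
go(-.25,.0,.084,'y')"
```

```text
t 7.17 press pos [-262.9    0.9   86.3] F(press) [ 16.3   1.7 -11.5] q7 1.75 w 0.01
tool axes in press (cols x,y,z)
 [[ 0.99  0.11 -0.01]
 [ 0.01 -0.01  1.  ]
 [ 0.11 -0.99 -0.01]]
delta mm [12.6  3.8 -0.9]
roll 0.4
```

Emit:
step_arm([
  [6,0,0],
  [6,0,0],
  [0,-30,0],
  [0,-30,0],
  [0,-20,0],
], roll=[0,0,0,0,0])

```text
time_s: 7.8
ee_pos: [0.4493, -0.0327, 0.1632]
tool_rot: [-1.569, -0.156, 0.016]
contact_force: [-0.4, -0.5, -0.1]
grip_width: 0.005
```

```bash
python3 -c "
from h import *
go(-.13,.09,.16,'x')
p,d=shot('side','s4.png')
for n in ['bed_lip','tile_center','board_top']: print(n,[(np.round(tp(r['centre']),3).tolist(),round(r['confidence'],2)) for r in arm.pinpoint('side',n)][:3])
v,u=np.mgrid[110:250,170:350]
P=world('side',d,np.c_[u.ravel(),v.ravel()]); Q=(P-O)@np.c_[ex,ey,[0,0,1]]
m=(p[110:250,170:350].min(2).ravel()>125)&(abs(Q[:,2]-.075)<.006)&(abs(Q[:,1])<.08)&(Q[:,0]>-.22)&(Q[:,0]<-.06)
r=cv2.minAreaRect(Q[m][:,:2].astype(np.float32)); print(m.sum(),r,Q[m].mean(0))
"
```

```text
t 7.8 press pos [-269.6    1.3  163.2] F(press) [-0.4 -0.4 -0.1] q7 1.7 w 0.0
tool axes in press (cols x,y,z)
 [[ 1.    0.09 -0.01]
 [ 0.01 -0.01  1.  ]
 [ 0.09 -1.   -0.01]]
delta mm [139.2  15.1  87.9]
roll -89.7
bed_lip [([-0.276, 0.004, 0.089], 0.58)]
tile_center [([0.117, 0.227, 0.003], 0.77), ([-0.135, 0.012, 0.07], 0.74)]
board_top [([-0.157, -0.141, 0.066], 0.87)]
840 ((-0.15130458772182465, 0.0123777836561203), (0.13198769092559814, 0.10023472458124161), 6.8697919845581055) [-0.1330917   0.00995271  0.07418778]
```

Emit:
step_arm([
  [33,3,21],
  [35,3,22],
  [35,3,22],
  [35,3,22],
  [0,0,0],
], roll=[0,0,0,0,10])

```text
time_s: 8.62
ee_pos: [0.5758, 0.0704, 0.1519]
tool_rot: [-1.566, -0.0, -0.113]
contact_force: [-0.1, -1.0, -0.4]
grip_width: 0.002
```

Emit:
step_arm([
  [0,0,0],
  [0,0,0],
  [0,0,0],
  [0,0,0],
  [0,0,0],
], roll=[10,10,10,10,10])

```text
time_s: 9.25
ee_pos: [0.5695, 0.0693, 0.1404]
tool_rot: [-1.415, 0.718, -0.795]
contact_force: [0.6, 0.3, -0.6]
grip_width: 0.001
```

Emit:
step_arm([
  [0,0,0],
  [0,0,0],
  [0,0,0],
], roll=[10,10,10])

```text
time_s: 9.62
ee_pos: [0.5655, 0.0683, 0.1343]
tool_rot: [-1.215, 1.135, -1.194]
contact_force: [0.0, 0.5, 0.1]
grip_width: 0.004
```

```bash
python3 -c "
from h import *
go(-.131,.09,.083,'x')"
```

```text
t 9.62 press pos [-143.4   89.7  134.3] F(press) [0.1 0.5 0.1] q7 0.1 w 0.0
tool axes in press (cols x,y,z)
 [[-0.05  0.04  1.  ]
 [-1.   -0.01 -0.05]
 [ 0.01 -1.    0.04]]
delta mm [-1.6 51.7 10.4]
roll -2.8
```

Emit:
step_arm([
  [0,20,10],
  [0,20,0],
  [0,10,0],
  [0,0,0],
], roll=[-3,0,0,0], jaw=0.25)

```text
time_s: 10.12
ee_pos: [0.5733, 0.0675, 0.0771]
tool_rot: [-1.251, 1.102, -1.152]
contact_force: [-0.0, 0.0, 1.1]
grip_width: 0.235
```

```bash
python3 -c "
from h import *
go(-.131,.09,.0815,'x')"
```

```text
t 10.12 press pos [-135.7   88.    77.1] F(press) [-0.   0.   1.1] q7 0.19 w 0.24
tool axes in press (cols x,y,z)
 [[ 0.    0.03  1.  ]
 [-1.   -0.02  0.  ]
 [ 0.02 -1.    0.03]]
delta mm [-1.9 -4.3  4.8]
roll 0.2
```

Emit:
step_arm([
  [0,-4.5,4],
  [6,0,0],
  [6,0,0],
  [6,0,0],
], roll=[0,0,0,0])

```text
time_s: 10.62
ee_pos: [0.5806, 0.0494, 0.0841]
tool_rot: [-1.249, 1.1, -1.153]
contact_force: [-0.1, 0.4, -0.5]
grip_width: 0.249
```

```bash
python3 -c "
from h import *
go(-.131,.09,.081,'x')"
```

```text
t 10.62 press pos [-130.4   69.3   84.1] F(press) [-0.   0.4 -0.5] q7 0.22 w 0.25
tool axes in press (cols x,y,z)
 [[ 0.    0.03  1.  ]
 [-1.   -0.02  0.01]
 [ 0.02 -1.    0.03]]
delta mm [-20.7   2.7  -0.6]
roll 0.3
```

Emit:
step_arm([
  [-2,2.5,0],
  [0,0.5,0],
], roll=[0,0])

```text
time_s: 10.88
ee_pos: [0.5805, 0.0505, 0.0812]
tool_rot: [-1.248, 1.1, -1.154]
contact_force: [-0.3, -0.7, -1.2]
grip_width: 0.25
```

Emit:
step_arm([
  [6,0.2,0],
  [7,0.2,0],
  [8,0.2,-1],
  [8,0.2,-1],
  [8,0.2,-1],
], roll=[0,0,0,0,0])

```text
time_s: 11.5
ee_pos: [0.5822, 0.0135, 0.081]
tool_rot: [-1.246, 1.099, -1.151]
contact_force: [-0.5, 2.4, 1.1]
grip_width: 0.252
```

```bash
python3 -c "
from h import *
go(-.14,-.087,.081,'x')"
```

```text
t 11.5 press pos [-132.5   33.5   81. ] F(press) [-0.2  2.5  1.1] q7 0.29 w 0.25
tool axes in press (cols x,y,z)
 [[ 0.01  0.03  1.  ]
 [-1.   -0.01  0.01]
 [ 0.01 -1.    0.03]]
delta mm [120.4   1.5  -8.2]
roll 0.3
```

Emit:
step_arm([
  [9,0.2,-1.5],
  [9,0.2,-1.5],
  [9,0.2,-1.5],
  [9,0.2,-1.5],
  [9,0.2,-1.5],
], roll=[0,0,0,0,0])

```text
time_s: 12.12
ee_pos: [0.5797, -0.0349, 0.0807]
tool_rot: [-1.245, 1.099, -1.151]
contact_force: [0.2, 1.6, 1.1]
grip_width: 0.25
```

```bash
python3 -c "
from h import *
go(-.14,-.087,.081,'x')
p,d=shot('side','s5.png')
cv2.imwrite('pics/c5.png',cv2.resize(p[110:270,170:350],None,fx=3.5,fy=3.5,interpolation=cv2.INTER_CUBIC)[:,:,::-1])
for n in ['bed_lip','tile_center','board_top']: print(n,[(np.round(tp(r['centre']),3).tolist(),round(r['confidence'],2)) for r in arm.pinpoint('side',n)][:3])
"
```

```text
t 12.12 press pos [-140.1  -14.4   80.7] F(press) [0.3 1.6 1.1] q7 0.38 w 0.25
tool axes in press (cols x,y,z)
 [[ 0.01  0.03  1.  ]
 [-1.   -0.01  0.01]
 [ 0.01 -1.    0.03]]
delta mm [72.6  0.7 -0.4]
roll 0.3
bed_lip [([-0.277, 0.001, 0.091], 0.93)]
tile_center [([-0.146, -0.075, 0.072], 0.62), ([0.119, 0.229, -0.001], 0.52)]
board_top [([-0.34, -0.23, 0.001], 0.49)]
```

View pics/c5.png

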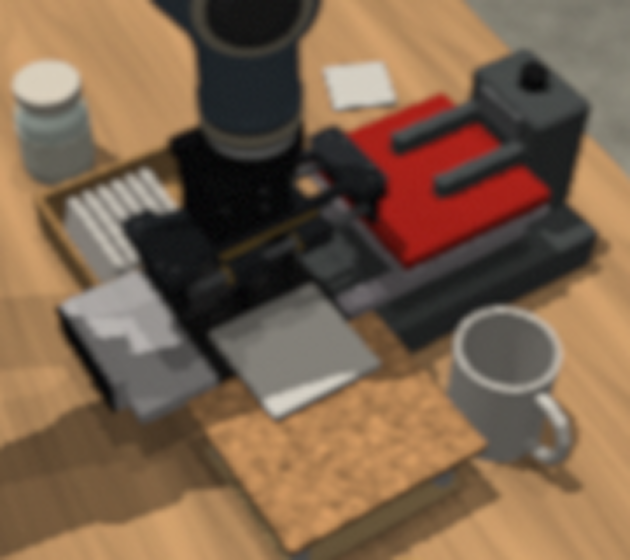

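The tile is flush with the fingers and already half over the board (crop 295,350). I continue the push.

Emit:
step_arm([
  [9,0.1,-1],
  [9,0.1,-1],
  [9,0.1,-1],
  [9,0.1,-1],
  [8,0.1,-1],
], roll=[0,0,0,0,0])

```text
time_s: 12.95
ee_pos: [0.5784, -0.0819, 0.0796]
tool_rot: [-1.248, 1.101, -1.15]
contact_force: [-0.4, -0.1, -0.1]
grip_width: 0.249
```

```bash
python3 -c "
from h import *
go(-.15,-.087,.080,'x')
p,d=shot('side','s6.png')
for n in ['bed_lip','tile_center','board_top']: print(n,[(np.round(tp(r['centre']),3).tolist(),round(r['confidence'],2)) for r in arm.pinpoint('side',n)][:3])
"
```

```text
t 12.95 press pos [-146.3  -61.    79.6] F(press) [-0.4 -0.  -0.1] q7 0.46 w 0.25
tool axes in press (cols x,y,z)
 [[ 0.01  0.03  1.  ]
 [-1.   -0.01  0.01]
 [ 0.01 -1.    0.03]]
delta mm [25.9 -0.2 -3.9]
roll 0.3
bed_lip [([-0.15, 0.15, -0.001], 0.65), ([-0.275, 0.007, 0.089], 0.64)]
tile_center [([-0.15, -0.123, 0.069], 0.89), ([0.116, 0.227, 0.001], 0.63)]
board_top [([-0.156, -0.141, 0.065], 0.72)]
```

Emit:
step_arm([
  [6,0,0],
  [6,0,0],
  [6,0,0],
  [5,0,0],
  [0,0,0],
], roll=[0,0,0,0,0])

```text
time_s: 13.78
ee_pos: [0.5812, -0.1051, 0.0798]
tool_rot: [-1.249, 1.1, -1.149]
contact_force: [0.1, -0.3, 0.0]
grip_width: 0.25
```

```bash
python3 -c "
from h import *
go(-.15,-.087,.080,'x')
p,d=shot('side','s7.png')
for n in ['tile_center','board_top']: print(n,[(np.round(tp(r['centre']),3).tolist(),round(r['confidence'],2)) for r in arm.pinpoint('side',n)][:3])
"
```

```text
t 13.78 press pos [-146.   -84.4   79.8] F(press) [ 0.1 -0.3  0. ] q7 0.5 w 0.25
tool axes in press (cols x,y,z)
 [[ 0.01  0.03  1.  ]
 [-1.   -0.01  0.01]
 [ 0.01 -1.    0.03]]
delta mm [ 2.5 -0.3 -4.1]
roll 0.4
tile_center [([-0.151, -0.143, 0.069], 0.63)]
board_top [([-0.154, -0.138, 0.066], 0.75)]
```

The tile is centred. Now back away from it, rise, and look.

Emit:
step_arm([
  [-5,0,0],
  [-3,-15,0],
  [0,-40,0],
  [0,-40,0],
  [-50,-20,0],
], roll=[0,0,0,0,0])

```text
time_s: 14.55
ee_pos: [0.5709, -0.0474, 0.1992]
tool_rot: [-1.248, 1.104, -1.154]
contact_force: [1.2, 1.1, -0.8]
grip_width: 0.25
```

Emit:
step_arm([
  [-50,0,0],
  [-50,0,0],
  [-50,0,0],
  [0,0,0],
], roll=[0,0,0,0])

```text
time_s: 15.05
ee_pos: [0.5557, 0.1119, 0.2042]
tool_rot: [-1.239, 1.093, -1.151]
contact_force: [0.9, -0.7, 0.5]
grip_width: 0.251
```

```bash
python3 -c "
from h import *
go()
for c in ['top','side']:
    p,d=shot(c,c+'8.png')
    for n in ['bed_lip','tile_center','board_top','mug','jar','bottle','tape']: print(c,n,[(np.round(tp(r['centre']),3).tolist(),round(r['confidence'],2)) for r in arm.pinpoint(c,n)][:3])
cv2.imwrite('pics/c8.png',cv2.resize(p[100:280,160:360],None,fx=3.3,fy=3.3,interpolation=cv2.INTER_CUBIC)[:,:,::-1])
v,u=np.mgrid[100:280,160:360]
Q=(world('side',d,np.c_[u.ravel(),v.ravel()])-O)@np.c_[ex,ey,[0,0,1]]
m=(p[100:280,160:360].min(2).ravel()>125)&(abs(Q[:,2]-.073)<.006)&(abs(Q[:,1]+.145)<.07)&(abs(Q[:,0]+.155)<.07)
print(m.sum(),cv2.minAreaRect(Q[m][:,:2].astype(np.float32)),np.median(Q[m],0))
"
```

```text
t 15.05 press pos [-148.6  134.   204.2] F(press) [ 0.8 -0.8  0.5] q7 -0.01 w 0.25
tool axes in press (cols x,y,z)
 [[ 0.01  0.04  1.  ]
 [-1.   -0.01  0.01]
 [ 0.01 -1.    0.04]]
delta mm [-0. -0.  0.]
top bed_lip [([-0.274, 0.004, 0.092], 0.8)]
top tile_center [([0.118, 0.223, 0.003], 0.74), ([-0.152, -0.142, 0.071], 0.67)]
top board_top [([-0.416, -0.417, 0.068], 0.95), ([-0.154, -0.143, 0.067], 0.72)]
top mug [([-0.018, -0.17, -0.001], 0.85)]
top jar [([-0.186, 0.285, 0.001], 0.56)]
top bottle []
top tape [([-0.185, -0.283, -0.001], 0.74), ([-0.152, -0.141, 0.066], 0.62)]
side bed_lip [([-0.275, 0.0, 0.088], 0.79)]
side tile_center [([-0.152, -0.143, 0.067], 0.77), ([0.118, 0.227, 0.001], 0.7)]
side board_top [([-0.158, -0.141, 0.063], 0.82)]
side mug [([-0.018, -0.172, -0.002], 0.93)]
side jar [([-0.187, 0.283, 0.004], 0.65)]
side bottle [([-0.018, 0.183, -0.002], 0.87)]
side tape [([-0.18, -0.285, 0.002], 0.94)]
1119 ((-0.1528966724872589, -0.14334571361541748), (0.09590452909469604, 0.09656194597482681), 0.2571885883808136) [-0.15464933 -0.1454959   0.07246131]
```

View pics/c8.png

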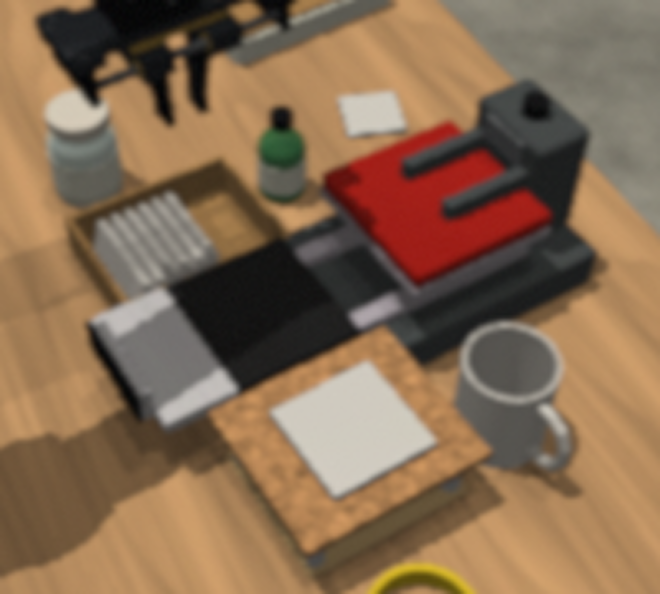

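The tile lies flat and square on the cork (crop 353,428). The bed is out and the arm is clear.

```bash
python3 -c "
from cell import arm
print(arm.finish_job())"
```

```text
the job is handed in; nothing more can be done
None
```

I drew the bed out to its stop, pushed the tile onto the cork board, and handed the job in at about 15 s. No verdict came back.

- **Bed:** I hooked the closed fingertips behind the lip and pulled. After about 110 mm of travel the bed stopped moving and the pull force rose from about 3 N to 16 N, so I took that as the outer stop. There is no direct reading of the bed joint. This implies it started about 20 mm out, the top of its stated range.
- **Tile on the bed:** after the pull, the camera put the tile centre at y about +0.01 m in the press frame, more than 0.13 m behind the lip. Both are inside the required limits.
- **Tile on the board:** I then pushed the tile sideways with two slightly open fingertips. The last images put its centre within about 6 mm of the board's centre along both axes. It is square to the press, with its top at about 72.5 mm (73 mm expected).
- **Other things:** the jar, bottle, mug and tape are within about 4 mm of where they started, which is the detector's accuracy. I did not measure the screwdriver and squeegee again, but the arm never went near them.
- **Arm:** it stands clear of everything, with a force reading of about zero.

While pulling against the stop the tool tilted about 6°. It was down to about 2° before the push and did no harm.

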